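# Heft sample canisters and stack the full ones heaviest first

## Robot

A 6-joint arm with a two-finger parallel gripper is mounted at the origin on the work surface. World frame = base frame: x ahead of the robot, y to its left, z up, the work surface at z = 0. Lengths are in m, angles in degrees, forces in N, time in s.
With the tool pointing down it reaches from about 0.35 to 0.875 m from the base axis. Payload 4.2 kg.
Tool frame: the origin (TCP) lies at the very end of the fingers, on their centre line; the grasp point (between the pads) lies 19 mm behind it (r.grip_point_offset is the distance from the TCP to the grasp point, in m); z points along the fingers, y is the line along which they close (so a half turn about z gives the same grasp; the last joint's range is limited). The gripper opens to 87 mm and grips with 3 to 60 N. Pads are 19 mm wide; open, the fingers measure 117 mm over their backs; the gripper's body (75 mm by 190 mm) begins 51 mm behind the grasp point.
Start: joints at [-58.006, 22.042, 0.453, 0, -68.411, -14.817], TCP at [0.185, -0.597, 0.223] pointing down, gripper open.
Joint ranges: [-179.83, 179.83], [-69.29, 118.12], [-61.27, 80.66], [-181.25, 117.63], [-171.15, -9.14], [-177.46, 177.46]. Speed limits (degrees/s): [159.86, 159.86, 180, 180, 180, 180].

## Interface

Orientations are given as a 3x3 rotation matrix whose columns are the frame's x, y, z axes.
In Python, from station import r gives the robot as it stands.
- The arm moves only by the tool move_arm, never from a script. Its argument "series" is a list of rows, each a list of 3 entries, a list of its own where there are three numbers: the turn, a rotation vector about the tool's x, y, z as a fraction of full scale, then the shift along the tool's x, y, z as a fraction of full scale, then the opening, from 0 (shut) to 1 (fully open). A call has 1 to 12 rows; each row shifts and turns the commanded pose from where the row before left it, along the tool's axes as they then stand; what a row does not reach is not made up. Full scale, the value 1, is 0.5 m for a shift and 0.1 rad for a turn. A row lasts 1/10 s, in which the tool goes at most 50 mm and 8.59 degrees, less where a joint would pass 70% of its speed; a pose out of reach is approached as far as the arm can. A call with a number of a shift or a turn outside -1 to 1 is refused whole. A call with a gripper value outside its range is refused whole. The fingers move at their own pace and stop on an object; the grip force is fixed at half the most. Time passes only in rows, so rows that do not move let the fingers close. It gives the time, the measured TCP pose, the force, the opening and the grip force at its end, in the units of the state.
- r.sense(): the state, without advancing time (a new reading comes with each control period).
- r.capture(name): name is "scene" or "top" or "wrist"; returns a dict with "img" (384x512x3 uint8, red, green, blue), "fx", "fy", "cx", "cy" (pixels), "origin" and "orientation" of the camera in the world. Camera axes: x right, y up, looking along -z (the intrinsics and any distortion apply to the point x, -y, -z); pixel columns grow to the right and rows downward; lengths in m; the calibration is good to about 2 mm. A picture is of the moment at which its call begins. There is no depth.
- r.finish_job(): hands the job in; it is judged then, once.
Trained networks look in the newest picture that a camera, given by its name, has taken for a name from the list of things; names that differ only in an ending like _2 or _b are one class to them, and where a whole thing is asked for, a point or a joint stands for the part that bears it (a point fixed in the world has none). Each returns a list of dicts, best first, with "score" (0 to 1); they miss things now and then, are a little off and sometimes report something else, mostly with a low value. They report only what shows in the picture. A call takes as long as a camera call. They do not tell look-alikes from the thing itself.
- r.cut_out(target, camera): "pixels" (384x512 bool, what is visible of it) and "centre" ([column, row] in pixels, amid what is visible of it).
- r.pinpoint(target, camera): "centre" ([column, row] in pixels: a listed point, or the origin of a listed thing).
The state is a dict: "time_s": time; "joints": joint angles; "joint_velocities": joint speeds; "effort": joint torques, N m; "tcp_pos": TCP position; "ee_rot": TCP orientation; "wrist_force": force on the tool from outside, world axes, zero at the start; "moment": the same for the moment, N m; "gripper_width": opening from 0.0 (shut) to 1.0 (fully open); "gripper_force": force on a finger pad.
Only numpy, scipy, OpenCV 4.12 (cv2) and the standard library are available. Lean on these libraries where they do the work, as an engineer would, in place of code of your own. Each camera call takes 0.05 s, during which the arm holds its last target. There are 200 camera calls.

## Task

Three sealed sample canisters on the lab bench look alike, but one is empty and the two full ones differ in weight: heft them to find out which is which. Stack the two full ones in the carrier, the heaviest first, standing inside the raised rim, then the other full one squarely on top of it, and leave the empty one standing upright on the bench beside the carrier. Set them down gently, keep them upright, and do not disturb the glassware.

Things in the scene. Friction and masses are not known exactly. Their poses are not given: they have to be found in the camera images.
- canister_k_center (a point): One of three sealed cylindrical aluminium canisters that look exactly alike (58 mm diameter, 78 mm high, flat top and bottom, ribbed screw lid), standing upright. This point is its centre, 39 mm above its underside; z is its axis. Its weight cannot be seen: the letter in its name is not written on it and says nothing about its contents. One canister is empty (about 0.12 kg), the two full ones weigh between 0.25 and 0.65 kg, and any two differ by at least 0.15 kg.
- canister_m_center (a point): One of three sealed cylindrical aluminium canisters that look exactly alike (58 mm diameter, 78 mm high, flat top and bottom, ribbed screw lid), standing upright. This point is its centre, 39 mm above its underside; z is its axis. Its weight cannot be seen: the letter in its name is not written on it and says nothing about its contents. One canister is empty (about 0.12 kg), the two full ones weigh between 0.25 and 0.65 kg, and any two differ by at least 0.15 kg.
- canister_r_center (a point): One of three sealed cylindrical aluminium canisters that look exactly alike (58 mm diameter, 78 mm high, flat top and bottom, ribbed screw lid), standing upright. This point is its centre, 39 mm above its underside; z is its axis. Its weight cannot be seen: the letter in its name is not written on it and says nothing about its contents. One canister is empty (about 0.12 kg), the two full ones weigh between 0.25 and 0.65 kg, and any two differ by at least 0.15 kg.
- holder_seat (a point): The carrier: a white round plastic foot fixed to the bench, 110 mm diameter and 8 mm thick, with a raised round rim in its middle (70 mm inner, 78 mm outer diameter, 12 mm high, so its top is 20 mm above the bench). This point is the centre of the flat floor inside the rim, 8 mm above the bench; z is up. A canister stands inside the rim with 6 mm to spare all round.
- beaker: Open glass beaker, 70 mm diameter, 90 mm high, a bystander. Origin at the centre of its underside.
- flask: Amber glass bottle with white cap, 66 mm diameter, 150 mm high, a bystander. Origin at the centre of its underside.
- dishes: Stack of two glass culture dishes, 91 mm diameter, 30 mm high, a bystander. Origin at the centre of its underside.
Mind the look-alikes: they are no part of the job. Leave any green look-alike of the part that bears canister_m_center alone. Leave any orange look-alike of the part that bears canister_k_center alone.

How it is judged (in metres and radians):
On the way:
1. the heaviest canister (judged by its weight on the carrier) stands alone inside the rim, released (((horizontal distance between canister_k_center and holder_seat below 0.012 m and z of canister_k_center in the frame of holder_seat between 0.035 and 0.043 m and linear speed of canister_k below 0.02 m/s and angle between canister_k_center's own z axis and vertical below 0.1 rad and contact force between canister_k and holder between 4.95 and 6.25 N and contact force between canister_k and the fingers below 0.05 N) or (horizontal distance between canister_m_center and holder_seat below 0.012 m and z of canister_m_center in the frame of holder_seat between 0.035 and 0.043 m and linear speed of canister_m below 0.02 m/s and angle between canister_m_center's own z axis and vertical below 0.1 rad and contact force between canister_m and holder between 4.95 and 6.25 N and contact force between canister_m and the fingers below 0.05 N) or (horizontal distance between canister_r_center and holder_seat below 0.012 m and z of canister_r_center in the frame of holder_seat between 0.035 and 0.043 m and linear speed of canister_r below 0.02 m/s and angle between canister_r_center's own z axis and vertical below 0.1 rad and contact force between canister_r and holder between 4.95 and 6.25 N and contact force between canister_r and the fingers below 0.05 N))), for 0.2 s.
At the end, for the whole second after the job is handed in: Heaviest canister on the carrier's floor inside the rim (within 12 mm of its centre), the other full one standing on it (centres within 15 mm), the empty one on the bench top, off the carrier; all upright within 0.1 rad, at rest, released (((horizontal distance between canister_k_center and holder_seat below 0.012 m and z of canister_k_center in the frame of holder_seat between 0.035 and 0.043 m and horizontal distance between canister_m_center and canister_k_center below 0.015 m and z of canister_m_center in the frame of holder_seat between 0.112 and 0.122 m and height (world z) of canister_r_center between 0.034 and 0.044 m and contact force between canister_m and canister_k between 2.2 and 4.3 N and contact force between canister_k and holder between 7.3 and 10.3 N) or (horizontal distance between canister_k_center and holder_seat below 0.012 m and z of canister_k_center in the frame of holder_seat between 0.035 and 0.043 m and horizontal distance between canister_r_center and canister_k_center below 0.015 m and z of canister_r_center in the frame of holder_seat between 0.112 and 0.122 m and height (world z) of canister_m_center between 0.034 and 0.044 m and contact force between canister_r and canister_k between 2.2 and 4.3 N and contact force between canister_k and holder between 7.3 and 10.3 N) or (horizontal distance between canister_m_center and holder_seat below 0.012 m and z of canister_m_center in the frame of holder_seat between 0.035 and 0.043 m and horizontal distance between canister_k_center and canister_m_center below 0.015 m and z of canister_k_center in the frame of holder_seat between 0.112 and 0.122 m and height (world z) of canister_r_center between 0.034 and 0.044 m and contact force between canister_k and canister_m between 2.2 and 4.3 N and contact force between canister_m and holder between 7.3 and 10.3 N) or (horizontal distance between canister_m_center and holder_seat below 0.012 m and z of canister_m_center in the frame of holder_seat between 0.035 and 0.043 m and horizontal distance between canister_r_center and canister_m_center below 0.015 m and z of canister_r_center in the frame of holder_seat between 0.112 and 0.122 m and height (world z) of canister_k_center between 0.034 and 0.044 m and contact force between canister_r and canister_m between 2.2 and 4.3 N and contact force between canister_m and holder between 7.3 and 10.3 N) or (horizontal distance between canister_r_center and holder_seat below 0.012 m and z of canister_r_center in the frame of holder_seat between 0.035 and 0.043 m and horizontal distance between canister_k_center and canister_r_center below 0.015 m and z of canister_k_center in the frame of holder_seat between 0.112 and 0.122 m and height (world z) of canister_m_center between 0.034 and 0.044 m and contact force between canister_k and canister_r between 2.2 and 4.3 N and contact force between canister_r and holder between 7.3 and 10.3 N) or (horizontal distance between canister_r_center and holder_seat below 0.012 m and z of canister_r_center in the frame of holder_seat between 0.035 and 0.043 m and horizontal distance between canister_m_center and canister_r_center below 0.015 m and z of canister_m_center in the frame of holder_seat between 0.112 and 0.122 m and height (world z) of canister_k_center between 0.034 and 0.044 m and contact force between canister_m and canister_r between 2.2 and 4.3 N and contact force between canister_r and holder between 7.3 and 10.3 N)) and linear speed of each of canister_k, canister_m, canister_r below 0.02 m/s and angle between each of canister_k_center, canister_m_center, canister_r_center's own z axis and vertical below 0.1 rad); the robot touches nothing.
It fails at once if a canister is tipped over 0.5 rad (angle between any of canister_k_center, canister_m_center, canister_r_center's own z axis and vertical above 0.5 rad).
It fails at once if a canister is let fall: over 0.6 m/s with the fingers off it, about 2 cm of fall ((linear speed of canister_k above 0.6 m/s and contact force between canister_k and the fingers below 0.01 N) or (linear speed of canister_m above 0.6 m/s and contact force between canister_m and the fingers below 0.01 N) or (linear speed of canister_r above 0.6 m/s and contact force between canister_r and the fingers below 0.01 N)).
It fails at once if the beaker is pushed more than 30 mm or knocked over (distance of beaker from where it was at the start of the episode above 0.03 m or angle between beaker's own z axis and vertical above 0.4 rad).
It fails at once if the bottle is pushed more than 30 mm or knocked over (distance of flask from where it was at the start of the episode above 0.03 m or angle between flask's own z axis and vertical above 0.4 rad).
It fails at once if the dish stack is pushed more than 30 mm or knocked over (distance of dishes from where it was at the start of the episode above 0.03 m or angle between dishes's own z axis and vertical above 0.4 rad).
It also fails if it takes over 72 s, if anything falls off the work surface, if the arm or the gripper's body presses on something with over 40 N, if the wrist force passes 120 N, or if a joint passes its speed limit or range.

## Working session

There is one attempt and no reset: what is moved stays moved. The work goes in short steps, Python scripts to look and compute and a tool call to move; the robot and the scene stay as the last step left them, time stands still between calls to the robot, and variables do not carry over. Pictures are saved under pics/ and viewed, at most 10 in all, crops included, and the job is handed in when it is done.

Besides the shell and the picture viewer there is one more tool, called by a JSON object that holds its "name" and its "arguments". move_arm: Moves the arm, as the interface text tells. Its arguments: {"type":"object","properties":{"series":{"type":"array"}},"required":["series"]}

```bash
mkdir -p pics; ls; cat > h.py <<'E'
from station import r
import numpy as np, cv2
def ray(c,px):
    v=np.array([(px[0]-c["cx"])/c["fx"],-(px[1]-c["cy"])/c["fy"],-1.])
    return np.array(c["origin"]),np.array(c["orientation"])@v
def at(c,px,z):
    o,d=ray(c,px); return o+d*(z-o[2])/d[2]
def proj(c,p):
    q=np.array(c["orientation"]).T@(np.array(p)-np.array(c["origin"]))
    return np.array([c["cx"]+c["fx"]*q[0]/-q[2], c["cy"]-c["fy"]*q[1]/-q[2]])
Z=dict(canister_k_center=.039,holder_seat=.008,beaker=0,flask=0,dishes=0)
E
python3 - <<'E'
from h import *
ims=[]
for n in ["scene","top"]:
    c=r.capture(n); ims.append(c["img"]); print(n,[k for k in c],np.round(c["origin"],3))
    for t,z in Z.items():
        print(t,[(round(d["score"],2),np.round(d["centre"]).astype(int).tolist(),np.round(at(c,d["centre"],z),3)[:2].tolist()) for d in r.pinpoint(t,n)])
for n,i in zip(["scene","top"],ims): cv2.imwrite(f"pics/{n}1.png",i[:,:,::-1])
s=r.sense(); print(np.round(s["ee_rot"],3),s["wrist_force"],s["gripper_width"],s["time_s"])
E
```

```text
pics
scene ['img', 'fx', 'fy', 'cx', 'cy', 'origin', 'orientation'] [1.167 0.496 0.518]
canister_k_center [(0.88, [329, 234], [0.573, 0.255]), (0.56, [379, 248], [0.56, 0.357]), (0.34, [434, 244], [0.484, 0.444])]
holder_seat [(0.91, [168, 203], [0.642, -0.163])]
beaker [(0.71, [206, 269], [0.767, 0.079])]
flask [(0.52, [205, 268], [0.767, 0.076])]
dishes [(0.75, [359, 314], [0.704, 0.379])]
top ['img', 'fx', 'fy', 'cx', 'cy', 'origin', 'orientation'] [0.481 0.071 1.193]
canister_k_center [(0.67, [147, 197], [0.556, 0.354]), (0.65, [181, 194], [0.565, 0.256]), (0.32, [142, 146], [0.703, 0.372])]
holder_seat [(0.97, [324, 170], [0.643, -0.159])]
beaker [(0.71, [245, 130], [0.764, 0.077])]
flask [(0.7, [118, 245], [0.416, 0.443])]
dishes [(0.73, [142, 146], [0.709, 0.383])]
[[-0.955 -0.295  0.   ]
 [-0.295  0.955 -0.   ]
 [-0.    -0.    -1.   ]] [ 0.44632844 -0.79424515 -0.10028163] 1.0074511778003528 0.6
```

View pics/scene1.png

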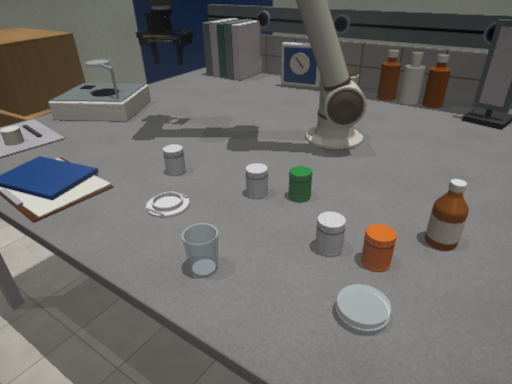

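View pics/top1.png

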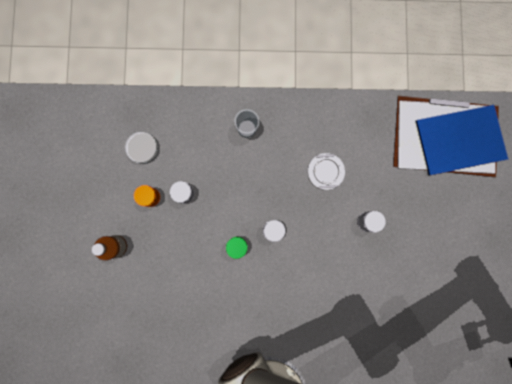

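The scene view shows three silver canisters at (257,181), (175,160) and (330,234). The green look-alike is at (300,184) and the orange one at (378,248). The carrier is at (168,203), the beaker at (202,250), the dishes at (363,307) and the flask at (447,220).

In the top view, these could be taken for a canister:
- Silver at (180,192), (275,231) and (374,222): these are the ones I want.
- Green at (237,247) and orange at (145,196): look-alikes, to be left alone.

Next I'll measure the lid positions and check the choice in a crop.

```bash
python3 - <<'E'
from h import *
c=r.capture("top"); im=c["img"]; hsv=cv2.cvtColor(im,cv2.COLOR_RGB2HSV)
def blob(m,nm,z):
    n,l,st,ce=cv2.connectedComponentsWithStats(m.astype(np.uint8))
    for i in range(1,n):
        if st[i,4]>150 and st[i,4]<2500 and ce[i][1]>95 and ce[i][1]<300:
            print(nm,st[i].tolist(),np.round(ce[i],1),np.round(at(c,ce[i],z),4)[:2], "foot",np.round(at(c,ce[i],0.02),4)[:2])
blob((hsv[...,2]>165)&(hsv[...,1]<60),"white",.078)
blob((hsv[...,1]>140)&(hsv[...,0]<85)&(hsv[...,2]>60),"col",.078)
cr=cv2.resize(im[110:280,120:400],None,fx=2.8,fy=2.8,interpolation=cv2.INTER_CUBIC); cv2.imwrite("pics/crop1.png",cr[:,:,::-1])
print(np.round(c["orientation"],3),c["fx"])
w=r.capture("wrist"); print("wrist",np.round(w["origin"],3),np.round(w["orientation"],3),w["fx"])
E
```

```text
white [399, 99, 82, 70, 2000] [419.3 128.2] [ 0.7574 -0.4153] foot [ 0.7718 -0.4406]
white [125, 132, 30, 30, 706] [139.8 146.6] [0.6926 0.3691] foot [0.7036 0.3846]
white [308, 153, 37, 37, 1042] [326. 171.] [ 0.6316 -0.15  ] foot [ 0.6394 -0.1615]
white [457, 163, 38, 10, 211] [481.1 168.2] [ 0.6458 -0.587 ] foot [ 0.6544 -0.6212]
white [170, 181, 21, 21, 344] [179.7 191.2] [0.5697 0.2548] foot [0.5743 0.2644]
white [365, 211, 21, 22, 346] [374.8 221.1] [ 0.4941 -0.2843] foot [ 0.4948 -0.3028]
white [264, 220, 21, 22, 358] [273.9 230.5] [ 0.4651 -0.0059] foot [ 0.4642 -0.0099]
col [134, 185, 26, 22, 450] [146.3 195.8] [0.5556 0.346 ] foot [0.5595 0.3603]
col [96, 237, 22, 23, 307] [108.1 247.4] [0.4142 0.4435] foot [0.4107 0.4629]
col [226, 237, 21, 21, 351] [236.4 247.2] [0.4188 0.0962] foot [0.4155 0.0976]
[[ 0.012  0.995 -0.098]
 [-1.     0.014  0.017]
 [ 0.018  0.098  0.995]] 404.6328679861381
wrist [ 0.114 -0.618  0.385] [[-0.295 -0.92  -0.258]
 [ 0.956 -0.284 -0.08 ]
 [ 0.    -0.27   0.963]] 280.7214882918717
```

View pics/crop1.png

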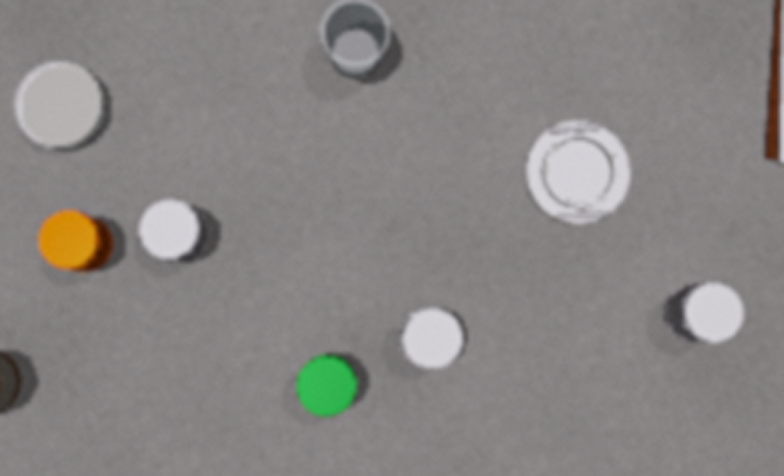

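The crop shows three silver-white lids, at crop pixels (170,229), (432,338) and (713,312). Green at (327,385) and orange at (70,240) are the look-alikes, and the carrier is at (578,172). I'll start with canister A at (0.494, -0.284).

{"name": "move_arm", "arguments": {"series": [[[0, 0, 0], [-0.0775, 0.0416, 0], 1], [[0, 0, 0], [-0.0775, 0.0416, 0], 1], [[0, 0, 0], [-0.0775, 0.0416, 0], 1], [[0, 0, 0], [-0.0775, 0.0416, 0], 1], [[0, 0, 0], [-0.0775, 0.0416, 0], 1], [[0, 0, 0], [-0.0775, 0.0416, 0], 1], [[0, 0, 0], [-0.0775, 0.0416, 0], 1], [[0, 0, 0], [-0.0775, 0.0416, 0], 1], [[0, 0, 0], [-0.0775, 0.0416, 0], 1], [[0, 0, 0], [-0.0775, 0.0416, 0], 1], [[0, 0, 0], [0, 0, 0], 1], [[0, 0, 0], [0, 0, 0], 1]]}}

```text
time_s: 1.9
tcp_pos: [0.4939, -0.2831, 0.2224]
ee_rot: [[-0.955, -0.297, -0.0], [-0.297, 0.955, 0.0], [0.0, 0.0, -1.0]]
wrist_force: [-0.0, -0.1, -0.1]
gripper_width: 0.997
gripper_force: 0.0
```

```bash
cat >> h.py <<'E'
def to(p):
    """shift to world TCP p in tool axes, full-scale units"""
    s=r.sense(); d=np.array(s["ee_rot"]).T@(np.array(p)-s["tcp_pos"])
    print("tcp",np.round(s["tcp_pos"],4),"yaw_y",np.round(np.array(s["ee_rot"])[:2,1],3),"shift",np.round(d/.5,4),"F",np.round(s["wrist_force"],2),"t",round(s["time_s"],2)); return d
def lids(n,save=None,z=.078):
    """bright round blobs = silver lids (top at height z)"""
    c=r.capture(n); im=c["img"]; h=cv2.cvtColor(im,cv2.COLOR_RGB2HSV)
    k,l,st,ce=cv2.connectedComponentsWithStats(((h[...,2]>165)&(h[...,1]<60)).astype(np.uint8))
    for i in range(1,k):
        if st[i,4]>150: print("blob",st[i].tolist(),np.round(at(c,st[i,:2]+st[i,2:4]/2-.5,z)[:2],4))
    for d in r.pinpoint("canister_k_center",n): print("net",round(d["score"],2),np.round(d["centre"]),np.round(at(c,d["centre"],z-.039)[:2],4))
    if save: cv2.imwrite(f"pics/{save}.png",im[:,:,::-1])
    return c
E
python3 - <<'E'
from h import *
lids("wrist","w1"); to([.494,-.284,.035])
E
```

```text
blob [7, 0, 333, 250, 34039] [ 0.4594 -0.3851]
blob [51, 34, 36, 25, 171] [ 0.4162 -0.5003]
blob [402, 49, 73, 86, 2241] [ 0.346  -0.1318]
blob [471, 100, 21, 27, 159] [ 0.3519 -0.0787]
blob [242, 160, 22, 14, 196] [ 0.4774 -0.2913]
blob [326, 167, 100, 80, 4062] [ 0.4799 -0.1426]
blob [230, 168, 48, 39, 575] [ 0.4995 -0.2833]
blob [0, 204, 48, 16, 322] [ 0.6062 -0.5284]
blob [465, 206, 47, 21, 711] [ 0.4519 -0.0131]
blob [116, 240, 26, 11, 171] [ 0.6122 -0.405 ]
blob [154, 277, 204, 37, 4549] [ 0.6332 -0.2395]
tcp [ 0.4928 -0.2843  0.2226] yaw_y [-0.295  0.956] shift [-2.500e-03 -1.000e-04  3.751e-01] F [-0.71  0.78  0.55] t 2.0
```

View pics/w1.png

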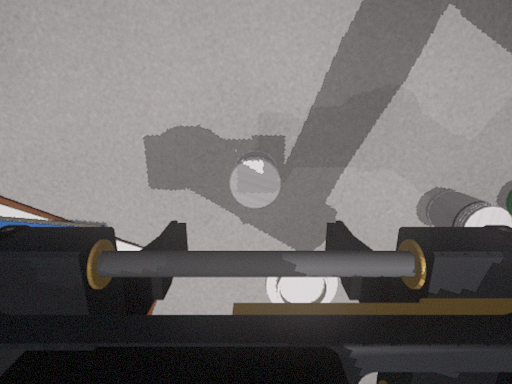

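The wrist view shows canister A's lid at about (255,181), centred between the fingers. The carrier is at (302,287) and canister B at the right edge, about (485,215). The lid agrees with the top-view position, so I'll descend, grip and heft.

{"name": "move_arm", "arguments": {"series": [[[0, 0, 0], [-0.002, 0, 0.07], 1], [[0, 0, 0], [0, 0, 0.08], 1], [[0, 0, 0], [0, 0, 0.08], 1], [[0, 0, 0], [0, 0, 0.07], 1], [[0, 0, 0], [0, 0, 0.05], 1], [[0, 0, 0], [0, 0, 0.025], 1], [[0, 0, 0], [0, 0, 0], 0], [[0, 0, 0], [0, 0, 0], 0], [[0, 0, 0], [0, 0, 0], 0], [[0, 0, 0], [0, 0, 0], 0], [[0, 0, 0], [0, 0, 0], 0], [[0, 0, 0], [0, 0, 0], 0]]}}

```text
time_s: 3.2
tcp_pos: [0.4952, -0.284, 0.0363]
ee_rot: [[-0.955, -0.296, 0.002], [-0.296, 0.955, -0.001], [-0.002, -0.002, -1.0]]
wrist_force: [0.1, -1.2, 5.4]
gripper_width: 0.663
gripper_force: 30.0
```

{"name": "move_arm", "arguments": {"series": [[[0, 0, 0], [0, 0, -0.02], 0], [[0, 0, 0], [0, 0, -0.04], 0], [[0, 0, 0], [0, 0, -0.06], 0], [[0, 0, 0], [0, 0, -0.06], 0], [[0, 0, 0], [0, 0, -0.02], 0], [[0, 0, 0], [0, 0, 0], 0], [[0, 0, 0], [0, 0, 0], 0], [[0, 0, 0], [0, 0, 0], 0], [[0, 0, 0], [0, 0, 0], 0], [[0, 0, 0], [0, 0, 0], 0], [[0, 0, 0], [0, 0, 0], 0]]}}

```text
time_s: 4.3
tcp_pos: [0.4941, -0.2836, 0.1345]
ee_rot: [[-0.955, -0.295, -0.001], [-0.295, 0.955, 0.0], [0.001, 0.001, -1.0]]
wrist_force: [0.7, -0.3, -4.9]
gripper_width: 0.662
gripper_force: 30.0
```

```bash
cat >> h.py <<'E'
def weigh(n=6):
    F=[]
    for _ in range(n): r.capture("wrist"); F.append(r.sense()["wrist_force"][2])
    print("Fz",np.round(F,2),"mean",np.mean(F))
E
python3 - <<'E'
from h import *
weigh(); s=r.sense(); print(s["tcp_pos"],s["gripper_width"]*87,s["gripper_force"],s["time_s"])
E
```

```text
Fz [-5.43 -6.34 -6.38 -5.95 -6.43 -6.67] mean -6.201220507663002
[ 0.49433644 -0.28365319  0.13507128] 57.4847736299765 29.999846164137125 4.6
```

About 6 N falls in the heaviest range (4.95–6.25 N), and the other full one can be 4.3 N at most, so A is the heaviest. Next I'll refine the carrier position.

```bash
python3 - <<'E'
from h import *
for n in ["wrist","top","scene"]:
    c=r.capture(n); print(n,[(round(d["score"],2),np.round(d["centre"],1),np.round(at(c,d["centre"],.008)[:2],4)) for d in r.pinpoint("holder_seat",n)])
    for d in r.cut_out("holder_seat",n)[:1]:
        ys,xs=np.where(d["pixels"]); (u,v),(a,b),_=cv2.fitEllipse(cv2.convexHull(np.c_[xs,ys].astype(np.float32)))
        print("cut",round(d["score"],2),u,v,a,b,np.round(at(c,(u,v),.009)[:2],4))
to([.641,-.162,.135]); 
E
```

```text
wrist []
cut 0.65 318.5191650390625 294.9686279296875 16.84912109375 31.909000396728516 [ 0.5992 -0.1727]
top [(0.55, array([322. , 168.6]), array([ 0.648 , -0.1519]))]
cut 0.75 325.42669677734375 169.87167358398438 33.367469787597656 37.240028381347656 [ 0.6442 -0.1619]
scene [(0.71, array([167.7, 202.5]), array([ 0.6403, -0.1642]))]
tcp [ 0.4943 -0.2836  0.1351] yaw_y [-0.295  0.955] shift [-3.521e-01  1.458e-01  1.000e-04] F [ 0.59  0.23 -6.56] t 5.05
```

{"name": "move_arm", "arguments": {"series": [[[0, 0, 0], [-0.025, 0.0105, 0], 0], [[0, 0, 0], [-0.05, 0.0205, 0], 0], [[0, 0, 0], [-0.05, 0.0205, 0], 0], [[0, 0, 0], [-0.05, 0.0205, 0], 0], [[0, 0, 0], [-0.05, 0.0205, 0], 0], [[0, 0, 0], [-0.05, 0.0205, 0], 0], [[0, 0, 0], [-0.05, 0.021, 0], 0], [[0, 0, 0], [-0.027, 0.0115, 0.02], 0], [[0, 0, 0], [0, 0, 0.04], 0], [[0, 0, 0], [0, 0, 0.04], 0], [[0, 0, 0], [0, 0, 0.02], 0], [[0, 0, 0], [0, 0, 0], 0]]}}

```text
time_s: 6.25
tcp_pos: [0.6393, -0.162, 0.0724]
ee_rot: [[-0.956, -0.295, -0.005], [-0.295, 0.956, 0.0], [0.005, 0.002, -1.0]]
wrist_force: [0.1, -0.1, -5.6]
gripper_width: 0.662
gripper_force: 30.0
```

```bash
python3 - <<'E'
from h import *
to([.641,-.162,.045])
c=r.capture("scene"); im=c["img"]; a=proj(c,[.641,-.162,.03]).astype(int); print(a)
t=[.641,-.162,.008]
u0,v0=a[0]-40,a[1]-45
cr=cv2.resize(im[v0:v0+75,u0:u0+80],None,fx=7,fy=7,interpolation=cv2.INTER_CUBIC)
for R,z in((.035,.02),(.039,.02),(.055,.008)):
    for th in np.arange(0,6.28,.1):
        p=(proj(c,[t[0]+R*np.cos(th),t[1]+R*np.sin(th),z])+.5-[u0,v0])*7
        cv2.circle(cr,tuple(p.astype(int).tolist()),1,(255,0,0),-1)
cv2.imwrite("pics/h1.png",cr[:,:,::-1])
E
```

```text
tcp [ 0.6393 -0.162   0.0724] yaw_y [-0.295  0.956] shift [-0.0035 -0.001   0.0548] F [ 0.14 -0.08 -5.63] t 6.25
[166 195]
```

View pics/h1.png

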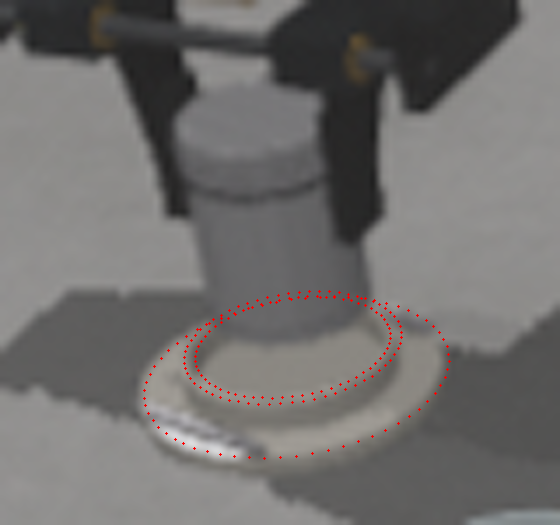

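The scene crop shows canister A hanging over the carrier, with the predicted rim and foot circles lying on the real ones. Next I'll check numerically where the canister hangs in the gripper.

```bash
python3 - <<'E'
from h import *
c=r.capture("scene"); u0,v0=126,150
for z in(.036,.114):
    P=np.array([(proj(c,[.6393+.029*np.cos(t),-.162+.029*np.sin(t),z])+.5-[u0,v0])*7 for t in np.arange(0,6.28,.05)])
    print(z,P.min(0),P.max(0))
E
```

```text
0.036 [208.6753863  266.18704985] [371.53397717 348.70831482]
0.114 [171.73309782  76.64286796] [342.37931142 152.45873049]
```

Canister A hangs centred. I'll correct by 2 mm and lower it gently.

{"name": "move_arm", "arguments": {"series": [[[0, 0, 0], [-0.003, -0.001, 0.01], 0], [[0, 0, 0], [0, 0, 0.012], 0], [[0, 0, 0], [0, 0, 0.012], 0], [[0, 0, 0], [0, 0, 0.01], 0], [[0, 0, 0], [0, 0, 0.005], 0], [[0, 0, 0], [0, 0, 0.003], 0], [[0, 0, 0], [0, 0, 0.002], 0], [[0, 0, 0], [0, 0, 0], 0], [[0, 0, 0], [0, 0, 0], 0]]}}

```text
time_s: 7.25
tcp_pos: [0.6428, -0.1622, 0.0483]
ee_rot: [[-0.955, -0.295, 0.0], [-0.295, 0.955, -0.0], [-0.0, -0.0, -1.0]]
wrist_force: [1.1, 0.6, -6.0]
gripper_width: 0.661
gripper_force: 30.0
```

{"name": "move_arm", "arguments": {"series": [[[0, 0, 0], [0.001, 0, 0.003], 0], [[0, 0, 0], [0.001, 0, 0.003], 0], [[0, 0, 0], [0, 0, 0.001], 0], [[0, 0, 0], [0, 0, 0], 0], [[0, 0, 0], [0, 0, 0], 0]]}}

```text
time_s: 7.75
tcp_pos: [0.6417, -0.1625, 0.0445]
ee_rot: [[-0.955, -0.295, 0.0], [-0.295, 0.955, 0.0], [-0.0, -0.0, -1.0]]
wrist_force: [0.2, -0.8, -7.0]
gripper_width: 0.662
gripper_force: 30.0
```

{"name": "move_arm", "arguments": {"series": [[[0, 0, 0], [0, 0, 0.002], 0], [[0, 0, 0], [0, 0, 0], 0], [[0, 0, 0], [0, 0, 0], 0]]}}

```text
time_s: 8.05
tcp_pos: [0.6417, -0.1625, 0.0444]
ee_rot: [[-0.955, -0.296, 0.0], [-0.296, 0.955, -0.0], [-0.0, -0.0, -1.0]]
wrist_force: [-2.4, 0.1, 2.5]
gripper_width: 0.659
gripper_force: 30.0
```

{"name": "move_arm", "arguments": {"series": [[[0, 0, 0], [0, 0, 0.001], 0], [[0, 0, 0], [0, 0, 0], 0], [[0, 0, 0], [0, 0, 0], 0]]}}

```text
time_s: 8.35
tcp_pos: [0.6417, -0.1625, 0.0444]
ee_rot: [[-0.955, -0.296, 0.0], [-0.296, 0.955, -0.0], [-0.0, -0.0, -1.0]]
wrist_force: [-3.1, 1.5, 5.1]
gripper_width: 0.661
gripper_force: 30.0
```

It's seated at the expected height. Release, wait, then rise.

{"name": "move_arm", "arguments": {"series": [[[0, 0, 0], [0, 0, 0], 1], [[0, 0, 0], [0, 0, 0], 1], [[0, 0, 0], [0, 0, 0], 1], [[0, 0, 0], [0, 0, 0], 1], [[0, 0, 0], [0, 0, 0], 1], [[0, 0, 0], [0, 0, 0], 1], [[0, 0, 0], [0, 0, -0.03], 1], [[0, 0, 0], [0, 0, -0.07], 1], [[0, 0, 0], [0, 0, -0.08], 1], [[0, 0, 0], [0, 0, -0.08], 1], [[0, 0, 0], [0, 0, -0.06], 1], [[0, 0, 0], [0, 0, -0.02], 1]]}}

```text
time_s: 9.55
tcp_pos: [0.6435, -0.1629, 0.2192]
ee_rot: [[-0.955, -0.296, 0.009], [-0.296, 0.955, -0.001], [-0.008, -0.004, -1.0]]
wrist_force: [-0.0, 0.3, -0.9]
gripper_width: 0.997
gripper_force: 0.0
```

```bash
python3 - <<'E'
from h import *
c=r.capture("top"); im=c["img"]; a=c
to([.465,-.006,.214])
lids("scene",None,.086)
c=r.capture("scene"); im=c["img"]; u0,v0=126,150
cr=cv2.resize(im[v0:v0+75,u0:u0+80],None,fx=7,fy=7,interpolation=cv2.INTER_CUBIC)
for R,z in((.029,.086),(.039,.02),(.055,.008)):
    for th in np.arange(0,6.28,.1):
        p=(proj(c,[.641+R*np.cos(th),-.162+R*np.sin(th),z])+.5-[u0,v0])*7
        cv2.circle(cr,tuple(p.astype(int).tolist()),1,(255,0,0),-1)
cv2.imwrite("pics/h2.png",cr[:,:,::-1])
E
```

```text
tcp [ 0.6433 -0.1628  0.2187] yaw_y [-0.296  0.955] shift [0.248  0.4052 0.0059] F [0.25 0.18 0.83] t 9.6
blob [49, 101, 75, 3, 155] [ 0.3813 -0.8746]
blob [0, 119, 63, 37, 892] [ 0.688  -0.7019]
blob [246, 163, 22, 10, 175] [0.4784 0.0038]
blob [0, 176, 110, 40, 1336] [ 0.8427 -0.3032]
blob [317, 211, 29, 17, 364] [0.5827 0.2597]
blob [0, 219, 53, 58, 1553] [ 0.9763 -0.1692]
blob [337, 284, 54, 40, 1642] [0.7579 0.3961]
blob [0, 317, 72, 67, 2399] [1.0822 0.0625]
net 0.9 [330. 233.] [0.5776 0.2587]
net 0.72 [377. 251.] [0.5782 0.3591]
```

View pics/h2.png

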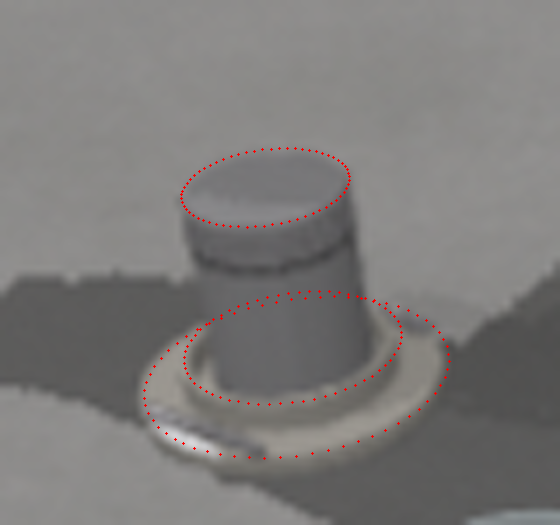

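A stands upright inside the rim, with its lid on the predicted circle at (265,188) in the crop. Now to B at (0.465, -0.006).

{"name": "move_arm", "arguments": {"series": [[[0, 0, 0], [0.02, 0.033, 0], 1], [[0, 0, 0], [0.038, 0.062, 0], 1], [[0, 0, 0], [0.038, 0.062, 0], 1], [[0, 0, 0], [0.038, 0.062, 0], 1], [[0, 0, 0], [0.038, 0.062, 0], 1], [[0, 0, 0], [0.038, 0.062, 0], 1], [[0, 0, 0], [0.038, 0.062, 0], 1], [[0, 0, 0], [0, 0, 0.02], 1], [[0, 0, 0], [0, 0, 0], 1], [[0, 0, 0], [0, 0, 0], 1]]}}

```text
time_s: 10.75
tcp_pos: [0.4634, -0.006, 0.202]
ee_rot: [[-0.955, -0.295, -0.002], [-0.295, 0.955, -0.001], [0.002, -0.0, -1.0]]
wrist_force: [-0.2, 1.4, -0.0]
gripper_width: 1.001
gripper_force: 0.0
```

```bash
python3 - <<'E'
from h import *
c=lids("wrist"); im=c["img"]
cr=im.copy()
for th in np.arange(0,6.28,.1):
    p=proj(c,[.465+.029*np.cos(th),-.006+.029*np.sin(th),.078]); cv2.circle(cr,tuple(np.round(p).astype(int).tolist()),0,(255,0,0),-1)
cv2.imwrite("pics/b1.png",cv2.resize(cr[100:300,130:400],None,fx=2.9,fy=2.9)[:,:,::-1])
to([.465,-.006,.035])
E
```

```text
blob [0, 0, 512, 250, 54212] [ 0.4019 -0.0246]
blob [337, 0, 152, 106, 6671] [0.2968 0.0957]
blob [98, 225, 48, 26, 375] [ 0.5618 -0.1306]
blob [149, 278, 209, 36, 4686] [0.5899 0.0302]
tcp [ 0.4639 -0.0061  0.2025] yaw_y [-0.294  0.956] shift [-2.500e-03 -3.000e-04  3.351e-01] F [ 0.65  0.14 -0.74] t 10.85
```

View pics/b1.png

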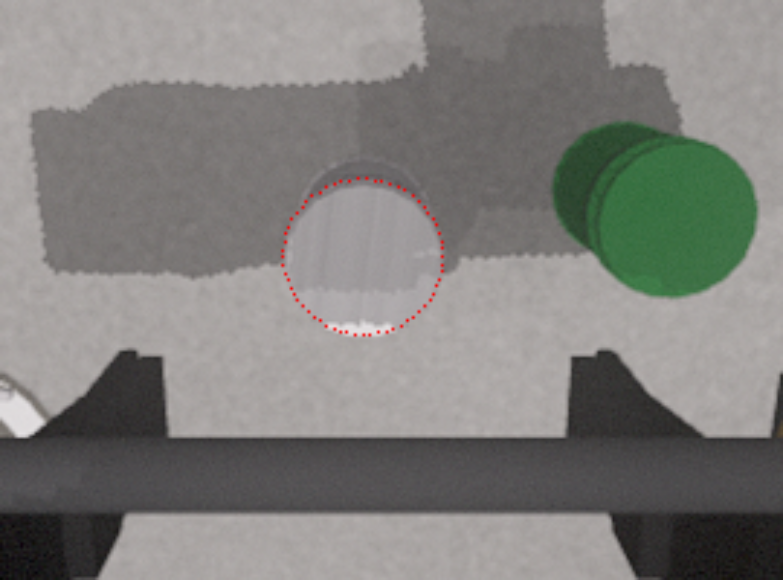

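Canister B's lid, at crop (363,258), matches the predicted circle. The green look-alike at (675,218) stays outside the fingers, so I'll descend.

{"name": "move_arm", "arguments": {"series": [[[0, 0, 0], [-0.004, -0.001, 0.04], 1], [[0, 0, 0], [0, 0, 0.08], 1], [[0, 0, 0], [0, 0, 0.08], 1], [[0, 0, 0], [0, 0, 0.07], 1], [[0, 0, 0], [0, 0, 0.04], 1], [[0, 0, 0], [0, 0, 0.022], 1], [[0, 0, 0], [0, 0, 0], 0], [[0, 0, 0], [0, 0, 0], 0], [[0, 0, 0], [0, 0, 0], 0], [[0, 0, 0], [0, 0, 0], 0], [[0, 0, 0], [0, 0, 0], 0], [[0, 0, 0], [0, 0, 0], 0]]}}

```text
time_s: 12.05
tcp_pos: [0.4661, -0.0054, 0.0381]
ee_rot: [[-0.955, -0.296, 0.002], [-0.296, 0.955, 0.0], [-0.002, -0.0, -1.0]]
wrist_force: [-0.3, -0.3, 5.9]
gripper_width: 0.658
gripper_force: 30.0
```

{"name": "move_arm", "arguments": {"series": [[[0, 0, 0], [0, 0, -0.02], 0], [[0, 0, 0], [0, 0, -0.06], 0], [[0, 0, 0], [0, 0, -0.07], 0], [[0, 0, 0], [0, 0, -0.07], 0], [[0, 0, 0], [0, 0, -0.06], 0], [[0, 0, 0], [0, 0, -0.02], 0], [[0, 0, 0], [0, 0, 0], 0], [[0, 0, 0], [0, 0, 0], 0], [[0, 0, 0], [0, 0, 0], 0], [[0, 0, 0], [0, 0, 0], 0], [[0, 0, 0], [0, 0, 0], 0]]}}

```text
time_s: 13.15
tcp_pos: [0.465, -0.0056, 0.1861]
ee_rot: [[-0.955, -0.295, -0.002], [-0.295, 0.955, -0.001], [0.002, 0.0, -1.0]]
wrist_force: [-1.1, -1.3, -1.4]
gripper_width: 0.661
gripper_force: 30.0
```

```bash
python3 - <<'E'
from h import *
weigh(8); to([.641,-.162,.19])
E
```

```text
Fz [-1.49 -1.17 -1.27 -0.03 -1.91 -0.19 -0.82 -1.56] mean -1.0559410509546512
tcp [ 0.4654 -0.0055  0.187 ] yaw_y [-0.295  0.955] shift [-0.2431 -0.4027 -0.0059] F [-0.02 -0.29 -1.56] t 13.55
```

B reads about 1.1 N, so it's the empty one. I'll set it back down where it stood.

{"name": "move_arm", "arguments": {"series": [[[0, 0, 0], [0, 0, 0.03], 0], [[0, 0, 0], [0, 0, 0.06], 0], [[0, 0, 0], [0, 0, 0.07], 0], [[0, 0, 0], [0, 0, 0.06], 0], [[0, 0, 0], [0, 0, 0.04], 0], [[0, 0, 0], [0, 0, 0.02], 0], [[0, 0, 0], [0, 0, 0.008], 0], [[0, 0, 0], [0, 0, 0], 0], [[0, 0, 0], [0, 0, 0], 0]]}}

```text
time_s: 14.45
tcp_pos: [0.4663, -0.0053, 0.044]
ee_rot: [[-0.955, -0.296, 0.002], [-0.296, 0.955, 0.001], [-0.002, -0.0, -1.0]]
wrist_force: [0.1, -0.2, -0.5]
gripper_width: 0.662
gripper_force: 30.0
```

{"name": "move_arm", "arguments": {"series": [[[0, 0, 0], [0, 0, 0.005], 0], [[0, 0, 0], [0, 0, 0.005], 0], [[0, 0, 0], [0, 0, 0.003], 0], [[0, 0, 0], [0, 0, 0], 0], [[0, 0, 0], [0, 0, 0], 0]]}}

```text
time_s: 14.95
tcp_pos: [0.4658, -0.0054, 0.038]
ee_rot: [[-0.955, -0.296, 0.001], [-0.296, 0.955, 0.0], [-0.001, -0.0, -1.0]]
wrist_force: [-3.4, 1.3, 10.4]
gripper_width: 0.663
gripper_force: 30.0
```

{"name": "move_arm", "arguments": {"series": [[[0, 0, 0], [0, 0, 0], 1], [[0, 0, 0], [0, 0, 0], 1], [[0, 0, 0], [0, 0, 0], 1], [[0, 0, 0], [0, 0, 0], 1], [[0, 0, 0], [0, 0, 0], 1], [[0, 0, 0], [0, 0, -0.03], 1], [[0, 0, 0], [0, 0, -0.07], 1], [[0, 0, 0], [0, 0, -0.08], 1], [[0, 0, 0], [0, 0, -0.08], 1], [[0, 0, 0], [0, 0, -0.07], 1], [[0, 0, 0], [0, 0, -0.03], 1], [[0, 0, 0], [0, 0, 0], 1]]}}

```text
time_s: 16.15
tcp_pos: [0.4668, -0.0052, 0.2191]
ee_rot: [[-0.955, -0.296, 0.006], [-0.296, 0.955, 0.002], [-0.006, -0.0, -1.0]]
wrist_force: [-0.0, 0.3, -0.1]
gripper_width: 0.997
gripper_force: 0.0
```

```bash
python3 - <<'E'
from h import *
to([.570,.255,.2]); print(r.sense()["joints"])
lids("top")
E
```

```text
tcp [ 0.4668 -0.0052  0.2191] yaw_y [-0.296  0.955] shift [-0.3507  0.4361  0.0402] F [-0.03  0.27 -0.09] t 16.15
[ 1.93991017e+01  6.44786681e+00 -2.13150677e+01  2.91618675e-02
 -6.18909212e+01 -9.22222988e+01]
blob [0, 0, 13, 45, 545] [1.0464 0.7625]
blob [0, 0, 512, 92, 43270] [0.9912 0.0508]
blob [399, 99, 83, 70, 2003] [ 0.7431 -0.4739]
blob [125, 132, 31, 30, 709] [0.6928 0.3685]
blob [308, 153, 37, 37, 935] [ 0.6316 -0.1499]
blob [457, 163, 38, 10, 211] [ 0.6476 -0.5712]
blob [170, 181, 21, 21, 344] [0.5702 0.254 ]
blob [229, 225, 51, 50, 1566] [0.413  0.0482]
blob [160, 241, 82, 143, 5855] [0.2458 0.1896]
net 0.69 [146. 194.] [0.562  0.3565]
net 0.62 [183. 192.] [0.5703 0.2523]
```

{"name": "move_arm", "arguments": {"series": [[[0, 0, 0], [-0.02, 0.025, 0], 1], [[0, 0, 0], [-0.045, 0.056, 0], 1], [[0, 0, 0], [-0.045, 0.056, 0], 1], [[0, 0, 0], [-0.045, 0.056, 0], 1], [[0, 0, 0], [-0.045, 0.056, 0], 1], [[0, 0, 0], [-0.045, 0.056, 0], 1], [[0, 0, 0], [-0.045, 0.056, 0], 1], [[0, 0, 0], [-0.045, 0.056, 0], 1], [[0, 0, 0], [-0.0155, 0.019, 0], 1], [[0, 0, -1], [0, 0, 0], 1], [[0, 0, -1], [0, 0, 0], 1], [[0, 0, -1], [0, 0, 0], 1]]}}

```text
time_s: 17.45
tcp_pos: [0.5678, 0.2547, 0.2145]
ee_rot: [[-0.823, -0.568, -0.003], [-0.568, 0.823, -0.002], [0.003, 0.0, -1.0]]
wrist_force: [-0.1, -0.4, 0.3]
gripper_width: 0.997
gripper_force: 0.0
```

{"name": "move_arm", "arguments": {"series": [[[0, 0, -1], [0, 0, 0], 1], [[0, 0, -1], [0, 0, 0], 1], [[0, 0, -1], [0, 0, 0], 1], [[0, 0, -1], [0, 0, 0], 1], [[0, 0, -1], [0, 0, 0], 1], [[0, 0, -1], [0, 0, 0], 1], [[0, 0, -1], [0, 0, 0], 1], [[0, 0, -1], [0, 0, 0], 1], [[0, 0, -1], [0, 0, 0], 1], [[0, 0, -1], [0, 0, 0], 1], [[0, 0, -1], [0, 0, 0], 1], [[0, 0, 0], [0, 0, 0], 1]]}}

```text
time_s: 18.65
tcp_pos: [0.5679, 0.2545, 0.215]
ee_rot: [[0.128, -0.992, -0.002], [-0.992, -0.128, -0.002], [0.001, 0.002, -1.0]]
wrist_force: [-0.3, -0.3, 0.0]
gripper_width: 1.0
gripper_force: 0.0
```

```bash
python3 - <<'E'
from h import *
c=r.capture("wrist"); cr=c["img"].copy()
for th in np.arange(0,6.28,.1):
    p=proj(c,[.570+.029*np.cos(th),.2545+.029*np.sin(th),.078]); cv2.circle(cr,tuple(np.round(p).astype(int).tolist()),0,(255,0,0),-1)
cv2.imwrite("pics/c1.png",cv2.resize(cr[80:290,120:400],None,fx=2.8,fy=2.8)[:,:,::-1])
to([.570,.2545,.035])
E
```

```text
tcp [0.568  0.2545 0.2152] yaw_y [-0.992 -0.127] shift [ 0.     -0.0048  0.3604] F [ 0.72 -0.15 -0.47] t 18.7
```

View pics/c1.png

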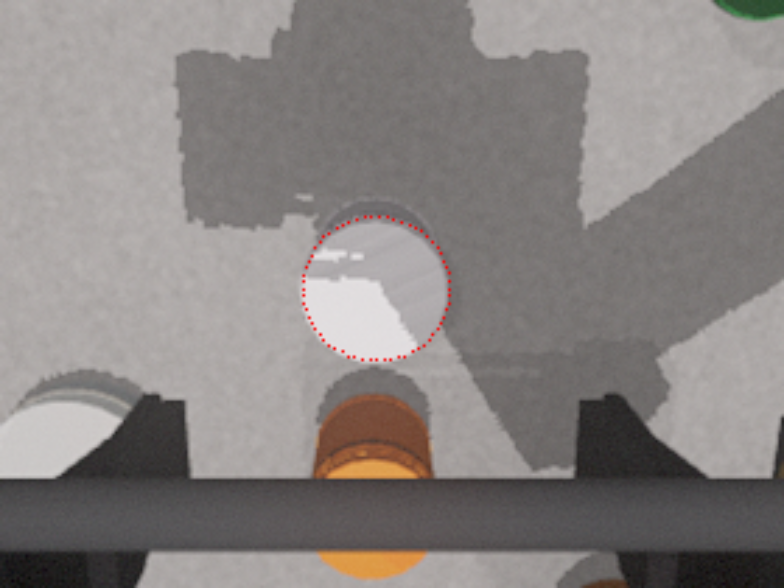

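Canister C's lid, at crop (374,290), matches the prediction. Orange, at (372,500), is clear of the closing line, so I'll descend and grip.

{"name": "move_arm", "arguments": {"series": [[[0, 0, 0], [-0.001, -0.004, 0.05], 1], [[0, 0, 0], [0, 0, 0.08], 1], [[0, 0, 0], [0, 0, 0.08], 1], [[0, 0, 0], [0, 0, 0.07], 1], [[0, 0, 0], [0, 0, 0.05], 1], [[0, 0, 0], [0, 0, 0.028], 1], [[0, 0, 0], [0, 0, 0], 0], [[0, 0, 0], [0, 0, 0], 0], [[0, 0, 0], [0, 0, 0], 0], [[0, 0, 0], [0, 0, 0], 0], [[0, 0, 0], [0, 0, 0], 0], [[0, 0, 0], [0, 0, 0], 0]]}}

```text
time_s: 19.9
tcp_pos: [0.5708, 0.2557, 0.0389]
ee_rot: [[0.129, -0.992, 0.002], [-0.992, -0.129, 0.001], [-0.001, -0.002, -1.0]]
wrist_force: [-1.2, 0.8, 4.5]
gripper_width: 0.66
gripper_force: 30.0
```

{"name": "move_arm", "arguments": {"series": [[[0, 0, 0], [0, 0, -0.02], 0], [[0, 0, 0], [0, 0, -0.06], 0], [[0, 0, 0], [0, 0, -0.07], 0], [[0, 0, 0], [0, 0, -0.07], 0], [[0, 0, 0], [0, 0, -0.07], 0], [[0, 0, 0], [0, 0, -0.05], 0], [[0, 0, 0], [0, 0, -0.02], 0], [[0, 0, 0], [0, 0, 0], 0], [[0, 0, 0], [0, 0, 0], 0], [[0, 0, 0], [0, 0, 0], 0], [[0, 0, 0], [0, 0, 0], 0]]}}

```text
time_s: 21.0
tcp_pos: [0.5698, 0.2549, 0.2156]
ee_rot: [[0.128, -0.992, -0.003], [-0.992, -0.128, -0.002], [0.002, 0.003, -1.0]]
wrist_force: [0.1, -0.4, -3.2]
gripper_width: 0.659
gripper_force: 30.0
```

```bash
python3 - <<'E'
from h import *
weigh(6); to([.641,-.162,.19])
E
```

```text
Fz [-2.75 -3.06 -3.41 -3.23 -2.55 -3.55] mean -3.0933332706074097
tcp [0.5704 0.2552 0.2173] yaw_y [-0.992 -0.129] shift [ 0.8457 -0.0328  0.0548] F [-0.37 -0.02 -3.55] t 21.3
```

C reads about 3.1 N, so it's the other full one. Carry it to the stack.

{"name": "move_arm", "arguments": {"series": [[[0, 0, 0], [0.03, -0.001, 0], 0], [[0, 0, 0], [0.063, -0.0025, 0], 0], [[0, 0, 0], [0.063, -0.0025, 0], 0], [[0, 0, 0], [0.063, -0.0025, 0], 0], [[0, 0, 0], [0.063, -0.0025, 0], 0], [[0, 0, 0], [0.063, -0.0025, 0], 0], [[0, 0, 0], [0.063, -0.0025, 0], 0], [[0, 0, 0], [0.063, -0.0025, 0], 0], [[0, 0, 0], [0.063, -0.0025, 0], 0], [[0, 0, 0], [0.063, -0.0025, 0], 0], [[0, 0, 0], [0.063, -0.0025, 0], 0], [[0, 0, 0], [0.063, -0.0025, 0], 0]]}}

```text
time_s: 22.5
tcp_pos: [0.6308, -0.1034, 0.2177]
ee_rot: [[0.128, -0.992, 0.0], [-0.992, -0.128, -0.0], [0.0, -0.0, -1.0]]
wrist_force: [0.7, -0.7, -2.5]
gripper_width: 0.66
gripper_force: 30.0
```

{"name": "move_arm", "arguments": {"series": [[[0, 0, 0], [0.063, -0.0025, 0], 0], [[0, 0, 0], [0.04, -0.0015, 0], 0], [[0, 0, 0], [0.02, -0.001, 0.02], 0], [[0, 0, 0], [0, 0, 0.05], 0], [[0, 0, 0], [0, 0, 0.04], 0], [[0, 0, 0], [0, 0, 0.02], 0], [[0, 0, 0], [0, 0, 0], 0], [[0, 0, 0], [0, 0, 0], 0]]}}

```text
time_s: 23.3
tcp_pos: [0.642, -0.162, 0.1532]
ee_rot: [[0.129, -0.992, 0.001], [-0.992, -0.129, -0.001], [0.001, -0.001, -1.0]]
wrist_force: [-0.1, -0.4, -2.6]
gripper_width: 0.663
gripper_force: 30.0
```

```bash
python3 - <<'E'
from h import *
to([.641,-.162,.125]); p0=np.array(r.sense()["tcp_pos"])
c=r.capture("scene"); im=c["img"]; u0,v0=126,125
cr=cv2.resize(im[v0:v0+85,u0:u0+80],None,fx=7,fy=7,interpolation=cv2.INTER_CUBIC)
b=p0[2]-.0385
for (x,y),z in(((.641,-.162),.086),(p0[:2],b),(p0[:2],b+.078)):
    for th in np.arange(0,6.28,.1):
        p=(proj(c,[x+.029*np.cos(th),y+.029*np.sin(th),z])+.5-[u0,v0])*7
        cv2.circle(cr,tuple(p.astype(int).tolist()),1,(255,0,0),-1)
cv2.imwrite("pics/s1.png",cr[:,:,::-1])
E
```

```text
tcp [ 0.642  -0.162   0.1532] yaw_y [-0.992 -0.129] shift [-0.0003  0.002   0.0565] F [-0.14 -0.42 -2.58] t 23.3
```

View pics/s1.png

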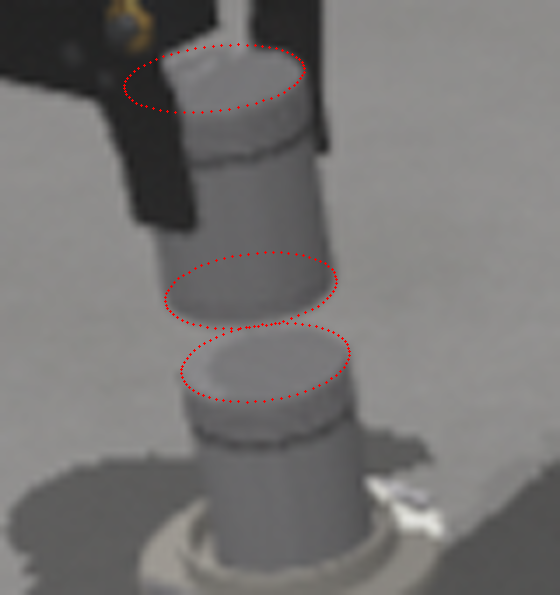

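The crop shows the held canister directly above A, with both matching their predicted outlines to about 1 mm. Lower it gently.

{"name": "move_arm", "arguments": {"series": [[[0, 0, 0], [0, 0.002, 0.01], 0], [[0, 0, 0], [0, 0, 0.012], 0], [[0, 0, 0], [0, 0, 0.011], 0], [[0, 0, 0], [0, 0, 0.008], 0], [[0, 0, 0], [0, 0, 0.005], 0], [[0, 0, 0], [0, 0, 0.002], 0], [[0, 0, 0], [0, 0, 0], 0], [[0, 0, 0], [0, 0, 0], 0]]}}

```text
time_s: 24.15
tcp_pos: [0.6406, -0.1622, 0.1288]
ee_rot: [[0.129, -0.992, 0.0], [-0.992, -0.129, -0.0], [0.0, -0.0, -1.0]]
wrist_force: [0.1, -0.3, -3.0]
gripper_width: 0.661
gripper_force: 30.0
```

{"name": "move_arm", "arguments": {"series": [[[0, 0, 0], [0, 0, 0.003], 0], [[0, 0, 0], [0, 0, 0.002], 0], [[0, 0, 0], [0, 0, 0], 0], [[0, 0, 0], [0, 0, 0], 0]]}}

```text
time_s: 24.55
tcp_pos: [0.6404, -0.1622, 0.1261]
ee_rot: [[0.129, -0.992, 0.0], [-0.992, -0.129, -0.0], [0.0, -0.0, -1.0]]
wrist_force: [-0.3, -0.9, -2.7]
gripper_width: 0.661
gripper_force: 30.0
```

{"name": "move_arm", "arguments": {"series": [[[0, 0, 0], [0, 0, 0.002], 0], [[0, 0, 0], [0, 0, 0], 0], [[0, 0, 0], [0, 0, 0], 0]]}}

```text
time_s: 24.85
tcp_pos: [0.6404, -0.1622, 0.125]
ee_rot: [[0.129, -0.992, -0.0], [-0.992, -0.129, 0.0], [-0.0, 0.0, -1.0]]
wrist_force: [0.8, 0.0, -2.9]
gripper_width: 0.661
gripper_force: 30.0
```

{"name": "move_arm", "arguments": {"series": [[[0, 0, 0], [0, 0, 0.001], 0], [[0, 0, 0], [0, 0, 0.001], 0], [[0, 0, 0], [0, 0, 0], 0], [[0, 0, 0], [0, 0, 0], 0]]}}

```text
time_s: 25.25
tcp_pos: [0.6405, -0.1623, 0.125]
ee_rot: [[0.129, -0.992, 0.001], [-0.992, -0.129, -0.0], [0.0, -0.001, -1.0]]
wrist_force: [-2.6, 1.0, 3.8]
gripper_width: 0.658
gripper_force: 30.0
```

Contact. Release, then rise and move clear.

{"name": "move_arm", "arguments": {"series": [[[0, 0, 0], [0, 0, 0], 1], [[0, 0, 0], [0, 0, 0], 1], [[0, 0, 0], [0, 0, 0], 1], [[0, 0, 0], [0, 0, 0], 1], [[0, 0, 0], [0, 0, 0], 1], [[0, 0, 0], [0, 0, 0], 1], [[0, 0, 0], [0, 0, -0.03], 1], [[0, 0, 0], [0, 0, -0.06], 1], [[0, 0, 0], [0, 0, -0.07], 1], [[0, 0, 0], [0, 0, -0.06], 1], [[0, 0, 0], [0, 0, -0.03], 1], [[0, 0, 0], [0, 0, 0], 1]]}}

```text
time_s: 26.45
tcp_pos: [0.6418, -0.1624, 0.2524]
ee_rot: [[0.129, -0.992, 0.006], [-0.992, -0.129, -0.001], [0.002, -0.006, -1.0]]
wrist_force: [0.4, 1.0, -1.0]
gripper_width: 0.998
gripper_force: 0.0
```

```bash
python3 - <<'E'
from h import *
to([.641,-.162,.25])
c=r.capture("scene"); cr=cv2.resize(c["img"],(768,576),interpolation=cv2.INTER_CUBIC)
for z in(.086,.164):
    for th in np.arange(0,6.28,.2):
        p=(proj(c,[.641+.029*np.cos(th),-.162+.029*np.sin(th),z])+.5)*1.5; cv2.circle(cr,tuple(p.astype(int).tolist()),0,(255,0,0),-1)
cv2.imwrite("pics/e1.png",cr[:,:,::-1])
E
```

```text
tcp [ 0.6418 -0.1624  0.2524] yaw_y [-0.992 -0.129] shift [-0.0011  0.0014  0.0047] F [ 0.42  1.02 -1.01] t 26.45
```

View pics/e1.png

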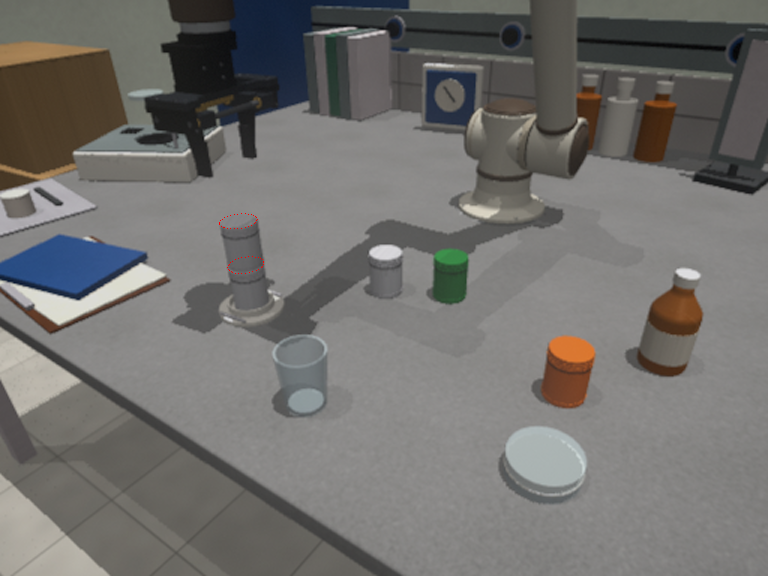

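The picture shows the stack upright in the carrier at (245,265) and matching its predicted outlines. The empty canister is on the bench at (386,271), the glassware is untouched and the gripper is clear.

```bash
python3 -c "
from h import *
print(r.finish_job())"
```

```text
the job is handed in; nothing more can be done
None
```

I handed the job in at about 26 s: the heaviest canister (about 6 N) stands inside the carrier rim with the other full one (about 3 N) on top, and the empty one (about 1 N) stands on the bench; the hand-in returned no verdict, but the last picture shows everything upright and the glassware in place.

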